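Load and probe battery packs in the sliding tester

ROBOT

A 6-joint arm with a two-finger parallel gripper is mounted at the origin on the work surface. World frame = base frame: x ahead of the robot, y to its left, z up, the work surface at z = 0. Lengths are in m, angles in rad, forces in N, time in s.
With the tool pointing down it reaches from about 0.35 to 0.875 m from the base axis. Payload 4.2 kg.
Tool frame: the origin (TCP) lies at the very end of the fingers, on their centre line; the grasp point (between the pads) lies 19 mm behind it (env.grip_depth is the z of the grasp point in the tool frame, in m); z points along the fingers, y is the line along which they close (so a half turn about z gives the same grasp; the last joint's range is limited). The gripper opens to 85 mm and grips with 20 to 120 N. Pads are 22 mm wide; open, the fingers measure 114 mm over their backs; the gripper's body (76 mm by 85 mm) begins 54 mm behind the grasp point. The pads swing forward as they close: fully open they stand 13 mm farther back than shut.
Start: joints at [-0.996, 0.385, 0.008, 0, -1.194, -0.259], TCP at [0.194, -0.594, 0.231] pointing down, gripper open.
Joint ranges: [-3.14, 3.14], [-1.21, 2.06], [-1.07, 1.41], [-3.16, 2.05], [-2.99, -0.16], [-3.1, 3.1]. Speed limits (rad/s): [2.79, 2.79, 3.14, 3.14, 3.14, 3.14].

INTERFACE

Orientations are given as a unit quaternion [w, x, y, z].
In Python, from workcell import env, imaging gives the robot as it stands.
- The arm moves only by the tool step_arm, never from a script. Its argument "targets" is a list of rows, each a list of 7 numbers: the turn, a rotation vector about the tool's x, y, z in rad, then the shift along the tool's x, y, z in cm, then the opening, from 0 (shut) to 1 (fully open). In form: [[rx, ry, rz, dx, dy, dz, jaw], ...]. A call has 1 to 20 rows; each row is the pose to reach, as a shift and turn from the pose commanded when the call began, along the tool's axes at that moment; what a row does not reach only later rows make up. A row lasts 1/10 s, in which the tool goes at most 50 mm and 8.59 degrees, less where a joint would pass 70% of its speed; a pose out of reach is approached as far as the arm can. A call with a gripper value outside its range is refused whole. The fingers move at their own pace and stop on an object; the grip force is fixed at half the most. Time passes only in rows, so rows that repeat a pose let the fingers close. It gives the time, the measured TCP pose, the force, the opening and the grip force at its end, in the units of the state.
- env.read_state(): the state, without advancing time (a new reading comes with each control period).
- imaging.capture(name): name is "side" or "top"; returns a dict with "frame" (384x512x3 uint8, blue, green, red), "fx", "fy", "cx", "cy" (pixels), "D" ([k1, k2, p1, p2, k3] as OpenCV has them; the pictures are not rectified), "view" (4x4, takes a point from world to camera coordinates). Camera axes: x right, y down, z forward; pixel columns grow to the right and rows downward; lengths in m; the calibration is good to about 2 mm. A picture is of the moment at which its call begins. There is no depth.
- env.job_done(): hands the job in; it is judged then, once.
The state is a dict: "time": time; "q": joint angles; "qd": joint speeds; "effort": joint torques, N m; "ee_pos": TCP position; "eef_rot": TCP orientation; "ft_force": force on the tool from outside, world axes, zero at the start; "moment": the same for the moment, N m; "grip_width": opening from 0.0 (shut) to 1.0 (fully open); "gripper_force": force on a finger pad.
Only numpy, scipy, OpenCV 4.12 (cv2) and the standard library are available. Lean on these libraries where they do the work, as an engineer would, in place of code of your own. Each camera call takes 0.05 s, during which the arm holds its last target. There are 200 camera calls.

TASK

Put every battery pack on the bench flat into a pocket of its own in the tester's carriage, with its gold contact away from you. When all are in, test them one at a time in the order red, yellow, green, white (those that are there): slide the carriage until the pack's gold pad is under the probe tip, press the orange plunger down until the tip is pressing on the pad, hold it a moment and let it spring back. Then slide the carriage home against its right-hand stop with all packs still in it, and leave the other things on the bench alone.

Things in the scene. Friction and masses are not known exactly. Their poses are not given: they have to be found in the camera images.
- pack_red: red hard-shell phone battery pack, 96 (its x) x 44 (its y) x 12 mm thick, 55 to 115 g; origin at the centre of its underside. It lies flat; its +x end is the contact end, with a black top patch and a square gold pad. May be absent (None)
- pad_red (a point): centre of the 16 mm square gold contact pad on top of the red pack, 34 mm from the pack's centre towards its +x end
- pack_yellow: yellow hard-shell phone battery pack, 96 (its x) x 44 (its y) x 12 mm thick, 55 to 115 g; origin at the centre of its underside. It lies flat; its +x end is the contact end, with a black top patch and a square gold pad. May be absent (None)
- pad_yellow (a point): centre of the 16 mm square gold contact pad on top of the yellow pack, 34 mm from the pack's centre towards its +x end
- pack_green: green hard-shell phone battery pack, 96 (its x) x 44 (its y) x 12 mm thick, 55 to 115 g; origin at the centre of its underside. It lies flat; its +x end is the contact end, with a black top patch and a square gold pad. May be absent (None)
- pad_green (a point): centre of the 16 mm square gold contact pad on top of the green pack, 34 mm from the pack's centre towards its +x end
- pack_white: white hard-shell phone battery pack, 96 (its x) x 44 (its y) x 12 mm thick, 55 to 115 g; origin at the centre of its underside. It lies flat; its +x end is the contact end, with a black top patch and a square gold pad. May be absent (None)
- pad_white (a point): centre of the 16 mm square gold contact pad on top of the white pack, 34 mm from the pack's centre towards its +x end
- pocket0 (a point): floor centre of carriage pocket 0 (0 rightmost, 3 leftmost and nearest the probe), 22 mm above the table; x away from the robot, y along the travel. 102 (x) x 49 (y) mm, walls 8 mm high: full bars at the short ends; on the long sides only 22 mm at each corner, so the middle 58 mm is open to the fingers, level floor to the next pocket. Pitch 85 mm
- pocket1 (a point): floor centre of carriage pocket 1 (0 rightmost, 3 leftmost and nearest the probe), 22 mm above the table; x away from the robot, y along the travel. Same shape as pocket 0
- pocket2 (a point): floor centre of carriage pocket 2 (0 rightmost, 3 leftmost and nearest the probe), 22 mm above the table; x away from the robot, y along the travel. Same shape as pocket 0
- pocket3 (a point): floor centre of carriage pocket 3 (0 rightmost, 3 leftmost and nearest the probe), 22 mm above the table; x away from the robot, y along the travel. Same shape as pocket 0
- carriage (a joint): battery tester: dark fixed bed with rails, 130 x 800 mm, may stand turned a few degrees; on it an aluminium carriage with four pockets, 126 x 348 mm, sliding along its y (to the robot's left). 0 = home at the right-hand stop (red block), up to 0.42 m. Needs about 2 N to move, stays where left; at home all pockets are clear of the probe
- handle (a point): centre of the top of the carriage's black upright handle fin, on its near side: 16 mm thick along the travel, 28 mm across, 45 mm tall (its foot is 22 mm above the table)
- plunger: spring plunger of the probe: orange cap above, brass contact tip below; moves straight down 18 mm, needs about 2 N to start; the tip meets a pack in a pocket after 12 mm, at about 4.5 N, and springs back when let go. Origin on the table under the tip
- tip (a point): lower end of the brass contact tip, 46 mm above the table when up. A fixed grey stand behind the bed carries it on an arm (30 mm wide, top 114 mm above the table) over the carriage; its place along the bed varies. It is over the line where the pads pass when packs lie contact end away from the robot
- cap (a point): centre of the top of the orange plunger cap (36 mm across), 154 mm above the table when up; push it down
- phone: bystander: black phone 140 x 68 x 8 mm lying on the bench, origin under its centre
- spray: bystander: spray can, 54 mm across, 160 mm tall, origin under its centre
- tape: bystander: grey tape roll, 90 mm across, 20 mm high, origin under its centre
- driver: bystander: red screwdriver 170 mm long lying down
- mug: bystander: white mug, 76 mm across, 85 mm tall, origin under its centre
- frame: bystander: white phone frame 70 x 140 x 6 mm, origin under its centre
- screwbin: bystander: blue sorting box 100 x 140 x 40 mm, origin under its centre
Things that resemble listed ones, but are neither listed nor needed, are in the scene too. Of the things shaped like the pack_green, the green one is meant. Leave any blue look-alike of the pack_white alone.

How it is judged:
On the way, in this order (a step that is already met when the one before it is completed fails the run):
1. every pack present lies flat in a pocket of its own, contact end away from the robot (((horizontal distance between pack_red and pocket0 below 0.007 m and z of pack_red in the frame of pocket0 below 0.004 m and x of pad_red in the frame of pocket0 above 0.02 m and angle between pack_red's own z axis and vertical below 0.06 rad) or (horizontal distance between pack_red and pocket1 below 0.007 m and z of pack_red in the frame of pocket1 below 0.004 m and x of pad_red in the frame of pocket1 above 0.02 m and angle between pack_red's own z axis and vertical below 0.06 rad) or (horizontal distance between pack_red and pocket2 below 0.007 m and z of pack_red in the frame of pocket2 below 0.004 m and x of pad_red in the frame of pocket2 above 0.02 m and angle between pack_red's own z axis and vertical below 0.06 rad) or (horizontal distance between pack_red and pocket3 below 0.007 m and z of pack_red in the frame of pocket3 below 0.004 m and x of pad_red in the frame of pocket3 above 0.02 m and angle between pack_red's own z axis and vertical below 0.06 rad)) and ((horizontal distance between pack_yellow and pocket0 below 0.007 m and z of pack_yellow in the frame of pocket0 below 0.004 m and x of pad_yellow in the frame of pocket0 above 0.02 m and angle between pack_yellow's own z axis and vertical below 0.06 rad) or (horizontal distance between pack_yellow and pocket1 below 0.007 m and z of pack_yellow in the frame of pocket1 below 0.004 m and x of pad_yellow in the frame of pocket1 above 0.02 m and angle between pack_yellow's own z axis and vertical below 0.06 rad) or (horizontal distance between pack_yellow and pocket2 below 0.007 m and z of pack_yellow in the frame of pocket2 below 0.004 m and x of pad_yellow in the frame of pocket2 above 0.02 m and angle between pack_yellow's own z axis and vertical below 0.06 rad) or (horizontal distance between pack_yellow and pocket3 below 0.007 m and z of pack_yellow in the frame of pocket3 below 0.004 m and x of pad_yellow in the frame of pocket3 above 0.02 m and angle between pack_yellow's own z axis and vertical below 0.06 rad)) and ((horizontal distance between pack_green and pocket0 below 0.007 m and z of pack_green in the frame of pocket0 below 0.004 m and x of pad_green in the frame of pocket0 above 0.02 m and angle between pack_green's own z axis and vertical below 0.06 rad) or (horizontal distance between pack_green and pocket1 below 0.007 m and z of pack_green in the frame of pocket1 below 0.004 m and x of pad_green in the frame of pocket1 above 0.02 m and angle between pack_green's own z axis and vertical below 0.06 rad) or (horizontal distance between pack_green and pocket2 below 0.007 m and z of pack_green in the frame of pocket2 below 0.004 m and x of pad_green in the frame of pocket2 above 0.02 m and angle between pack_green's own z axis and vertical below 0.06 rad) or (horizontal distance between pack_green and pocket3 below 0.007 m and z of pack_green in the frame of pocket3 below 0.004 m and x of pad_green in the frame of pocket3 above 0.02 m and angle between pack_green's own z axis and vertical below 0.06 rad)) and ((horizontal distance between pack_white and pocket0 below 0.007 m and z of pack_white in the frame of pocket0 below 0.004 m and x of pad_white in the frame of pocket0 above 0.02 m and angle between pack_white's own z axis and vertical below 0.06 rad) or (horizontal distance between pack_white and pocket1 below 0.007 m and z of pack_white in the frame of pocket1 below 0.004 m and x of pad_white in the frame of pocket1 above 0.02 m and angle between pack_white's own z axis and vertical below 0.06 rad) or (horizontal distance between pack_white and pocket2 below 0.007 m and z of pack_white in the frame of pocket2 below 0.004 m and x of pad_white in the frame of pocket2 above 0.02 m and angle between pack_white's own z axis and vertical below 0.06 rad) or (horizontal distance between pack_white and pocket3 below 0.007 m and z of pack_white in the frame of pocket3 below 0.004 m and x of pad_white in the frame of pocket3 above 0.02 m and angle between pack_white's own z axis and vertical below 0.06 rad))), for 0.2 s.
2. the red pack is probed: the tip presses on its gold pad (within 8 mm of its centre) with more than 1.5 N (horizontal distance between pad_red and tip below 0.008 m and contact force between plunger and pack_red above 1.5 N), for 0.2 s.
3. the yellow pack is probed: the tip presses on its gold pad (within 8 mm of its centre) with more than 1.5 N (horizontal distance between pad_yellow and tip below 0.008 m and contact force between plunger and pack_yellow above 1.5 N), for 0.2 s.
4. the green pack is probed: the tip presses on its gold pad (within 8 mm of its centre) with more than 1.5 N (horizontal distance between pad_green and tip below 0.008 m and contact force between plunger and pack_green above 1.5 N), for 0.2 s.
5. the white pack is probed: the tip presses on its gold pad (within 8 mm of its centre) with more than 1.5 N (horizontal distance between pad_white and tip below 0.008 m and contact force between plunger and pack_white above 1.5 N), for 0.2 s.
At the end, for the whole second after the job is handed in: Every pack present lies flat (within 4 mm of the floor, 7 mm of the pocket's centre) in a pocket of its own, gold pad away from the robot, at rest, and the carriage is within 6 mm of its right-hand stop (all of step 1 and value of joint carriage below 0.006 m and linear speed of each of pack_red, pack_yellow, pack_green, pack_white below 0.02 m/s); the robot touches nothing.
It fails at once if one of the other things on the bench is pushed more than 5 cm away from its place (distance of any of phone, spray, tape, driver, mug, frame, screwbin from where it was at the start of the episode above 0.05 m).
Of pack_red, pack_yellow, pack_green, pack_white only 3 to 4 are there at a start; the rules pass over those that are not, and their reading is None.
At some moment in a run one of pack_red, pack_yellow, pack_green, pack_white may be knocked a few centimetres aside while the robot is not near it.
Once in a run the grip may slacken for a moment while it holds something.
It also fails if it takes over 210 s, if anything falls off the work surface, if the arm or the gripper's body presses on something with over 40 N, if the wrist force passes 120 N, or if a joint passes its speed limit or range.

## Working session

There is one attempt and no reset: what is moved stays moved. The work goes in short steps, Python scripts to look and compute and a tool call to move; the robot and the scene stay as the last step left them, time stands still between calls to the robot, and variables do not carry over. Pictures are saved under pics/ and viewed, at most 14 in all, crops included, and the job is handed in when it is done.

Besides the shell and the picture viewer there is one more tool, called after "Request:" by a JSON object that holds its "name" and its "arguments". step_arm: Moves the arm, as the interface text tells. Its arguments: {"type":"object","properties":{"targets":{"type":"array"}},"required":["targets"]}

```bash
mkdir -p pics; ls
python3 - <<'E'
from workcell import env, imaging
import cv2
for n in("top","side"):
    c=imaging.capture(n); cv2.imwrite(f"pics/{n}0.png",c["frame"])
    print(n,c["fx"],c["fy"],c["cx"],c["cy"],c["D"]);print(c["view"])
print(env.read_state(), env.grip_depth)
E
```

```text
pics
top 477.01134015470063 477.01134015470063 261.71361354725786 196.57226073878914 [-0.17653124  0.          0.          0.          0.        ]
[[-2.73845810e-02 -9.99615849e-01 -4.27073186e-03  1.92871991e-02]
 [-9.84076045e-01  2.77089880e-02 -1.75574913e-01  5.21320890e-01]
 [ 1.75625803e-01 -6.05320504e-04 -9.84456810e-01  1.49853037e+00]
 [ 0.00000000e+00  0.00000000e+00  0.00000000e+00  1.00000000e+00]]
side 384.70379809495995 384.70379809495995 251.69042651667306 191.92268243643534 [-0.0904581  0.         0.         0.         0.       ]
[[-0.93545845 -0.35314494  0.01435778  0.47535871]
 [-0.23774091  0.59866177 -0.76490741  0.23070457]
 [ 0.26152773 -0.71895253 -0.64398021  1.43480877]
 [ 0.          0.          0.          1.        ]]
{'time': 0.1, 'q': array([-9.96395361e-01,  3.85509926e-01,  6.76716641e-03, -4.46802061e-04,
       -1.19399185e+00, -2.58626105e-01]), 'qd': array([-0.00078871, -0.00103868,  0.00356833,  0.00099726,  0.00227399,
        0.00096002]), 'effort': array([-3.13552919e-04, -3.93319738e+01,  1.88930136e+01,  4.19792891e+00,
       -2.59313492e-03,  1.04272524e-05]), 'ee_pos': array([ 0.19397145, -0.59359438,  0.23031277]), 'eef_rot': array([-2.02193510e-04, -1.57150812e-01,  9.87574119e-01,  9.70292397e-04]), 'ft_force': array([ 0.65550294,  0.46248683, -0.19089613]), 'moment': array([-0.02128644, -0.02353167, -0.00434457]), 'gripper_force': 0.0, 'grip_width': 0.9987104978856293} -0.0187
```

View pics/top0.png

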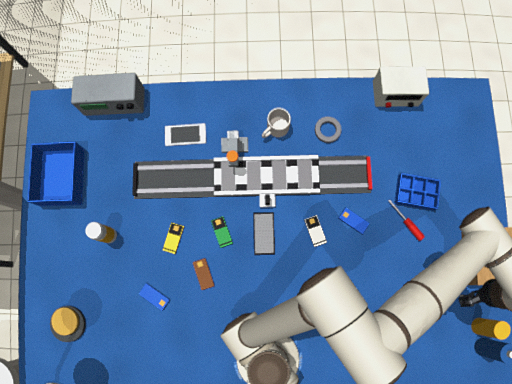

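View pics/side0.png

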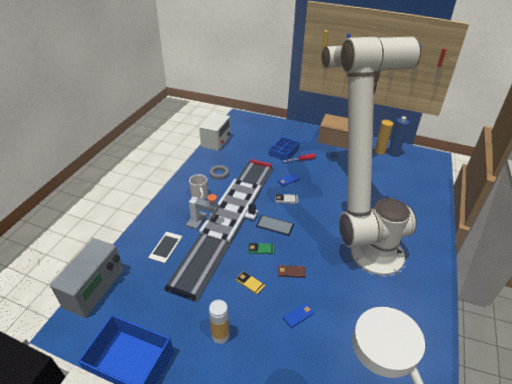

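Run:
```python
import cv2,numpy as np
a=cv2.imread("pics/top0.png");
x=cv2.resize(a[130:320,125:385],None,fx=3,fy=3,interpolation=cv2.INTER_CUBIC);cv2.imwrite("pics/c1.png",x)
```

```text
(no output)
```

View pics/c1.png

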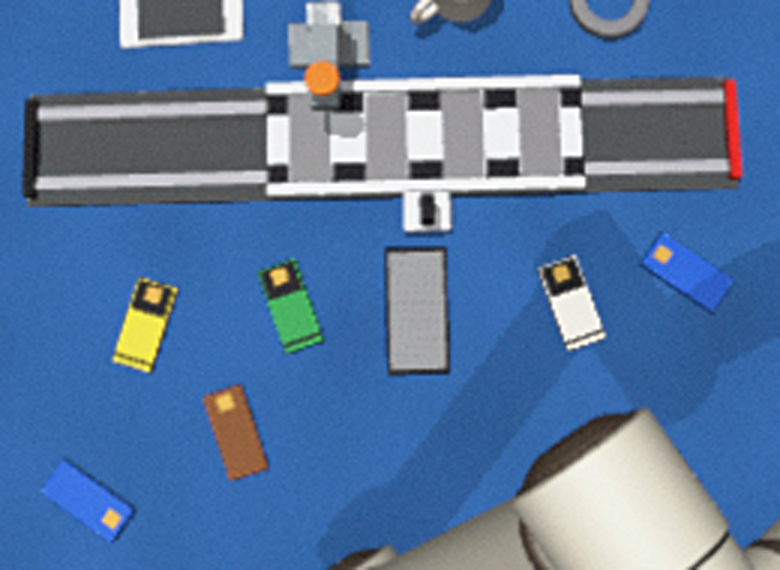

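```bash
cat > h.py <<'E'
import numpy as np, cv2
from workcell import env, imaging
def cap(n): return imaging.capture(n)
def norm(c,px):
    K=np.array([[c["fx"],0,c["cx"]],[0,c["fy"],c["cy"]],[0,0,1.]])
    return cv2.undistortPoints(np.array(px,float).reshape(-1,1,2),K,np.array(c["D"],float)).reshape(-1,2)
def plane(c,px,z):
    n=norm(c,px);R,t=c["view"][:3,:3],c["view"][:3,3]
    o=-R.T@t;d=np.c_[n,np.ones(len(n))]@R
    return o+d*((z-o[2])/d[:,2])[:,None]
def tri(c1,p1,c2,p2):
    X=cv2.triangulatePoints(c1["view"][:3],c2["view"][:3],norm(c1,p1).T,norm(c2,p2).T);return (X[:3]/X[3]).T
def blob(f,seed,w,fn):
    """weighted centroid of the blob nearest the seed; fn(b,g,r)->mask"""
    x,y=map(int,seed);x0,y0=max(x-w,0),max(y-w,0);s=f[y0:y+w+1,x0:x+w+1]
    s=cv2.resize(s,None,fx=4,fy=4,interpolation=cv2.INTER_CUBIC).astype(float)
    m=fn(s[...,0],s[...,1],s[...,2]).astype(np.uint8)
    n,l,st,ce=cv2.connectedComponentsWithStats(m)
    if n<2:return None
    k=1+np.argmax(st[1:,4]);pts=np.argwhere(l==k)[:,::-1]
    return (ce[k]+.5)/4-.5+[x0,y0], st[k,4]/16, (pts+.5)/4-.5+[x0,y0]
gold=lambda b,g,r:(r>150)&(g>100)&(g<r*.86)&(b<g*.7)
orange=lambda b,g,r:(r>170)&(g<r*.7)&(b<r*.4)
nonblue=lambda b,g,r:(np.maximum(r,g)>.8*b)
dark=lambda b,g,r:(np.maximum(np.maximum(r,g),b)<75)
def pack(c,gseed):
    """gold centroid px -> pad xyz on z=.012, axis angle, via top image"""
    g=blob(c["frame"],gseed,8,gold)
    P=plane(c,[g[0]],.012)[0]
    m=blob(c["frame"],(g[0][0],g[0][1]),34,nonblue)
    W=plane(c,m[2],.012)[:,:2]
    (cx,cy),(w,h),a=cv2.minAreaRect((W*1000).astype(np.float32));a=np.deg2rad(a)
    if h>w:a+=np.pi/2
    u=np.array([np.cos(a),np.sin(a)])
    if u@(P[:2]-W.mean(0))<0:u=-u
    return g[0],g[1],P,u,np.array([cx,cy])/1000,(w,h)
E
python3 - <<'E'
from h import *
np.set_printoptions(precision=4,suppress=True)
c=cap("top")
cv2.imwrite("pics/s1.png",cv2.resize(cap("side")["frame"][165:305,165:310],None,fx=4,fy=4,interpolation=cv2.INTER_CUBIC))
z=lambda x,y:(125+x/3,130+y/3)
for n,s in dict(y=(153,293),g=(279,275),w=(562,272)).items():
    r=pack(c,z(*s));print(n,r[0],r[1],r[2],np.degrees(np.arctan2(r[3][1],r[3][0])),"pad-34u",r[2][:2]-.034*r[3],"rect",r[4],r[5])
for s in [(424,100),(500,98),(349,170),(426,167),(502,165),(276,173),(571,165),(571,97)]:
    b=blob(c["frame"],z(*s),6,dark)
    print(s,b and (b[0],b[1],plane(c,[b[0]],.030)[0]))
b=blob(c["frame"],z(321,78),12,orange);print("cap",b[0],b[1],plane(c,[b[0]],.154))
print("handle",plane(c,[z(428,208)],.067), "stop",plane(c,[z(735,130)],.03),"bed corners",plane(c,[z(35,98),z(25,200),z(727,80),z(738,180)],.02))
E
```

```text
y [175.687  227.8529] 25.4375 [0.431  0.2912 0.012 ] -18.346382141113303 pad-34u [0.3987 0.3019] rect [0.3987 0.3012] (48.96556854248047, 100.11981201171875)
g [217.647  221.6854] 25.625 [0.448  0.1519 0.012 ] -91.61063385009766 pad-34u [0.4489 0.1859] rect [0.5483 0.1536] (230.12149047851562, 34.797340393066406)
w [311.6423 220.7252] 20.75 [ 0.4425 -0.1571  0.012 ] -91.56922149658205 pad-34u [ 0.4434 -0.1231] rect [ 0.5454 -0.1602] (230.08547973632812, 29.592098236083984)
(424, 100) (array([266.0057, 163.089 ]), np.float64(55.125), array([ 0.6369, -0.0125,  0.03  ]))
(500, 98) (array([291.3698, 162.3765]), np.float64(53.6875), array([ 0.637 , -0.0968,  0.03  ]))
(349, 170) (array([241.0196, 186.8053]), np.float64(48.625), array([0.559 , 0.0719, 0.03  ]))
(426, 167) (array([266.7148, 186.2794]), np.float64(50.8125), array([ 0.5584, -0.0126,  0.03  ]))
(502, 165) (array([292.3369, 185.5475]), np.float64(48.0), array([ 0.5585, -0.0969,  0.03  ]))
(276, 173) (array([217.104 , 187.4264]), np.float64(29.8125), array([0.5592, 0.1507, 0.03  ]))
(571, 165) (array([316.1445, 184.855 ]), np.float64(32.0), array([ 0.5587, -0.1755,  0.03  ]))
(571, 97) (array([315.1178, 161.8357]), np.float64(36.9375), array([ 0.6368, -0.1759,  0.03  ]))
cap [231.9697 155.6803] 92.375 [[0.6321 0.0924 0.154 ]]
handle [[ 0.5085 -0.0139  0.067 ]] stop [[ 0.593  -0.3579  0.03  ]] bed corners [[ 0.6548  0.4249  0.02  ]
 [ 0.5381  0.4336  0.02  ]
 [ 0.6531 -0.3553  0.02  ]
 [ 0.5383 -0.3596  0.02  ]]
```

View pics/s1.png

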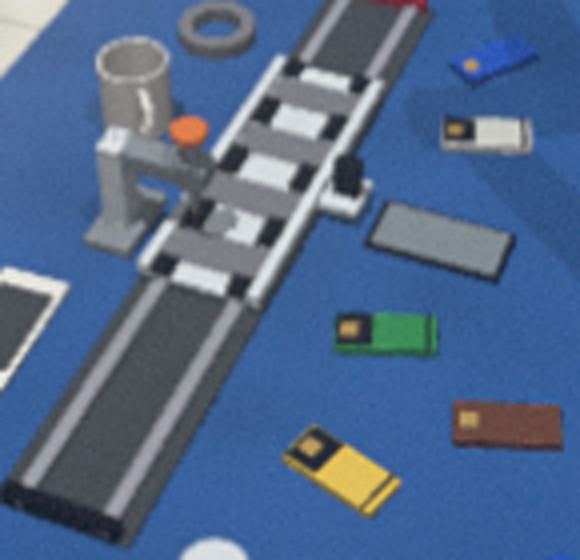

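```bash
cat >> h.py <<'E'
def pack2(c,g0,b0,w=19):
    """top view: gold centroid near g0, whole outline near body centre b0"""
    g=blob(c["frame"],g0,6,gold);m=blob(c["frame"],b0,w,nonblue)
    P=plane(c,[g[0]],.012)[0];W=plane(c,m[2],.012)[:,:2]
    (cx,cy),(a,b),_=cv2.minAreaRect((W*1000).astype(np.float32))
    q=W-W.mean(0);u=np.linalg.svd(q,full_matrices=False)[2][0]
    v=P[:2]-W.mean(0);u=u*np.sign(u@v)
    return g[0],P,np.degrees(np.arctan2(u[1],u[0])),P[:2]-.034*u,W.mean(0),(round(a,1),round(b,1))
E
python3 - <<'E'
from h import *
np.set_printoptions(precision=4,suppress=True)
c=cap("top");s=cap("side")
z=lambda x,y:(125+x/3,130+y/3); zs=lambda x,y:(165+x/4,165+y/4)
for n,a,b,d in [("y",(153,293),(146,324),(313,445)),("g",(279,275),(291,305),(350,328)),("w",(562,272),(572,302),(459,129))]:
    r=pack2(c,z(*a),z(*b));g=blob(s["frame"],zs(*d),5,gold)
    print(n,*r,"side",g[0],g[1],"tri",tri(c,r[0],s,g[0]))
t=blob(c["frame"],z(321,78),12,orange);g=blob(s["frame"],zs(188,130),8,orange);print("cap tri",tri(c,t[0],s,g[0]))
h=blob(c["frame"],z(428,208),6,dark);g=blob(s["frame"],zs(348,172),6,dark);print("handle",h[0],h[1],g[0],tri(c,h[0],s,g[0]),plane(c,[h[0]],.067),"top pick",tri(c,[z(427,204)],s,[zs(350,160)]))
print("block tri",tri(c,[z(426,167)],s,[zs(307,202)]),tri(c,[(292.34,185.55)],s,[zs(334,137)]))
E
```

```text
y [175.671  227.8419] [0.4311 0.2912 0.012 ] -17.93834258534096 [0.3987 0.3017] [0.3978 0.3012] (49.0, 100.1) side [242.1552 276.1351] 12.4375 tri [[0.4323 0.2914 0.0125]]
g [217.6539 221.6749] [0.448  0.1519 0.012 ] 18.556814543998783 [0.4158 0.1411] [0.4149 0.1402] (99.1, 47.7) side [251.7313 246.625 ] 8.375 tri [[0.4493 0.1521 0.0134]]
w [311.6431 220.7071] [ 0.4426 -0.1571  0.012 ] 17.69751937689615 [ 0.4102 -0.1674] [ 0.4095 -0.1673] (98.6, 47.1) side [278.1677 196.8506] 2.5625 tri [[ 0.444  -0.1568  0.0127]]
cap tri [[0.6342 0.0929 0.1507]]
handle [267.1697 199.635 ] 36.0 [251.7075 208.2083] [[ 0.5122 -0.0123  0.0467]] [[ 0.5075 -0.0123  0.067 ]] top pick [[ 0.512  -0.0133  0.0642]]
block tri [[ 0.5635 -0.0151 -0.0118]] [[ 0.5614 -0.0985  0.0095]]
```

Request:
{"name": "step_arm", "arguments": {"targets": [[0,0,0.3156,-48.0,45.5,5,0.5],[0,0,0.3156,-48.0,45.5,5,0.5],[0,0,0.3156,-48.0,45.5,5,0.5],[0,0,0.3156,-48.0,45.5,5,0.5],[0,0,0.3156,-48.0,45.5,5,0.5],[0,0,0.3156,-48.0,45.5,5,0.5],[0,0,0.3156,-48.0,45.5,5,0.5],[0,0,0.3156,-48.0,45.5,5,0.5],[0,0,0.3156,-48.0,45.5,5,0.5],[0,0,0.3156,-48.0,45.5,5,0.5],[0,0,0.3156,-48.0,45.5,5,0.5],[0,0,0.3156,-48.0,45.5,5,0.5],[0,0,0.3156,-48.0,45.5,5,0.5],[0,0,0.3156,-48.0,45.5,5,0.5],[0,0,0.3156,-48.0,45.5,5,0.5],[0,0,0.3156,-48.0,45.5,5,0.5],[0,0,0.3156,-48.0,45.5,5,0.5],[0,0,0.3156,-48.0,45.5,5,0.5]]}}

```text
time: 2.1
ee_pos: [0.5085, -0.0137, 0.1816]
eef_rot: [0.0, 0.001, 1.0, 0.0]
ft_force: [0.0, -0.4, -0.8]
grip_width: 0.504
gripper_force: 0.0
```

Run:
```python
from h import *
c=cap("top");cv2.imwrite("pics/t2.png",c["frame"])
```

```text
(no output)
```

View pics/t2.png

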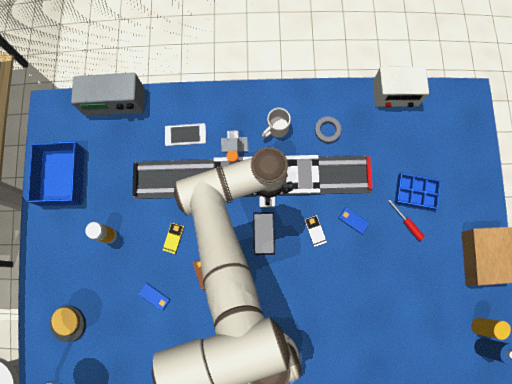

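Request:
{"name": "step_arm", "arguments": {"targets": [[0,0,0,0,0.1,4,0.5],[0,0,0,0,0.1,8,0.5],[0,0,0,0,0.1,11,0.5],[0,0,0,0,0.1,13,0.5],[0,0,0,0,0.1,14,0.5],[0,0,0,0,0.1,14.5,0.5],[0,0,0,0,0.1,14.5,0.5],[0,0,0,0,0.1,14.5,0.0],[0,0,0,0,0.1,14.5,0.0],[0,0,0,0,0.1,14.5,0.0],[0,0,0,0,0.1,14.5,0.0],[0,0,0,0,0.1,14.5,0.0],[0,0,0,0,0.1,14.5,0.0]]}}

```text
time: 3.45
ee_pos: [0.5099, -0.0114, 0.0376]
eef_rot: [0.001, -0.0, 1.0, 0.0]
ft_force: [-1.7, -1.3, 7.0]
grip_width: 0.179
gripper_force: 60.2
```

Request:
{"name": "step_arm", "arguments": {"targets": [[0,0,0,0,-0.5,0,0],[0,0,0,0,-1.5,0,0],[0,0,0,0,-3,0,0],[0,0,0,0,-4.5,0,0],[0,0,0,0,-6,0,0],[0,0,0,0,-7.5,0,0],[0,0,0,0,-9,0,0],[0,0,0,0,-10.5,0,0],[0,0,0,0,-12,0,0],[0,0,0,0,-13.5,0,0],[0,0,0,0,-14.5,0,0],[0,0,0,0,-15.2,0,0],[0,0,0,0,-15.6,0,0],[0,0,0,0,-15.8,0,0],[0,0,0,0,-15.8,0,0]]}}

```text
time: 4.95
ee_pos: [0.5095, -0.1698, 0.0376]
eef_rot: [0.001, -0.0, 1.0, -0.0]
ft_force: [-2.6, -1.3, 6.3]
grip_width: 0.177
gripper_force: 60.2
```

Request:
{"name": "step_arm", "arguments": {"targets": [[0,0,0,0,-0.2,0,0],[0,0,0,0,-0.4,0,0],[0,0,0,0,-0.6,0,0],[0,0,0,0,-0.7,0,0],[0,0,0,0,-0.8,0,0],[0,0,0,0,-0.8,0,0]]}}

```text
time: 5.55
ee_pos: [0.5095, -0.1736, 0.0377]
eef_rot: [0.001, -0.0, 1.0, 0.002]
ft_force: [-2.6, 21.1, 12.0]
grip_width: 0.174
gripper_force: 61.1
```

Request:
{"name": "step_arm", "arguments": {"targets": [[0,0,0,0,0.5,0,0.5],[0,0,0,0,0.5,0,0.5],[0,0,0,0,0.5,0,0.5],[0,0,0,0,0.5,-4,0.6],[0,0,0,0,0.5,-8,0.75],[0,0,0,0,0.5,-12,0.75],[0,0,0.05,1,4,-14.5,0.75],[0,0,0.1,3,10,-14.5,0.75],[0,0,0.313,5,16,-14.5,0.75],[0,0,0.313,7,22,-14.5,0.75],[0,0,0.313,9,28,-14.5,0.75],[0,0,0.313,10.95,34,-14.5,0.75],[0,0,0.313,10.95,40,-12,0.75],[0,0,0.313,10.95,48,-10,0.75],[0,0,0.313,10.95,48,-8.4,0.75],[0,0,0.313,10.95,48,-8.4,0.75],[0,0,0.313,10.95,48,-8.4,0.75],[0,0,0.313,10.95,48,-8.4,0.75],[0,0,0.313,10.95,48,-8.4,0.75]]}}

```text
time: 7.45
ee_pos: [0.3995, 0.3017, 0.12]
eef_rot: [-0.0, 0.156, 0.988, -0.001]
ft_force: [-0.4, -0.7, 0.4]
grip_width: 0.745
gripper_force: 0.0
```

Run:
```python
from h import *
c=cap("top");s=cap("side");cv2.imwrite("pics/t3.png",c["frame"])
np.set_printoptions(precision=4,suppress=True)
# expected dark blocks at home: predict pixel for block centres and refine
K=np.array([[c["fx"],0,c["cx"]],[0,c["fy"],c["cy"]],[0,0,1.]])
def proj(c,p):
    K=np.array([[c["fx"],0,c["cx"]],[0,c["fy"],c["cy"]],[0,0,1.]]);r,_=cv2.Rodrigues(c["view"][:3,:3]);return cv2.projectPoints(np.array([p]),r,c["view"][:3,3],K,np.array(c["D"]))[0].ravel()
for dx in(-.04,.04):
  for dy in(-.085,0,.085):
    p=np.array([.5978+dx,-.174+dy,.03]);o=[]
    for q in(c,s):
        o.append(blob(q["frame"],proj(q,p)+.5,7 if q is c else 6,dark))
    print(p, o[0] and plane(c,[o[0][0]],.03)[0], o[0] and o[1] and (tri(c,o[0][0],s,o[1][0]),o[0][1],o[1][1]))
for n,a,b in [("g",(279,275),(291,305)),("w",(562,272),(572,302))]:
    z=lambda x,y:(125+x/3,130+y/3)
    try: print(n,*pack2(c,z(*a),z(*b)))
    except Exception as e: print(n,e)
print(env.read_state()["ee_pos"])
```

```text
[ 0.5578 -0.259   0.03  ] [ 0.5579 -0.2572  0.03  ] (array([[ 0.5428, -0.2589,  0.032 ]]), np.float64(50.4375), np.float64(1.0))
[ 0.5578 -0.174   0.03  ] [ 0.5583 -0.1722  0.03  ] None
[ 0.5578 -0.089   0.03  ] [ 0.5586 -0.0872  0.03  ] None
[ 0.6378 -0.259   0.03  ] [ 0.6367 -0.2573  0.03  ] None
[ 0.6378 -0.174   0.03  ] [ 0.6368 -0.1724  0.03  ] (array([[ 0.6466, -0.1733,  0.0129]]), np.float64(57.9375), np.float64(1.125))
[ 0.6378 -0.089   0.03  ] [ 0.637  -0.0876  0.03  ] (array([[ 0.6394, -0.0876,  0.0249]]), np.float64(53.6875), np.float64(22.625))
g [217.6684 221.6733] [0.448  0.1518 0.012 ] 18.385313034017877 [0.4158 0.1411] [0.4149 0.1402] (99.2, 47.5)
w [311.625  220.6708] [ 0.4427 -0.157   0.012 ] 18.05952839700306 [ 0.4104 -0.1676] [ 0.4095 -0.1671] (98.8, 46.9)
[0.3998 0.3012 0.1207]
```

Request:
{"name": "step_arm", "arguments": {"targets": [[0,0,0,0.05,0,4,0.75],[0,0,0,0.05,0,8,0.75],[0,0,0,0.05,0,10,0.75],[0,0,0,0.05,0,11.2,0.75],[0,0,0,0.05,0,11.8,0.75],[0,0,0,0.05,0,11.8,0.75],[0,0,0,0.05,0,11.8,0.3],[0,0,0,0.05,0,11.8,0.3],[0,0,0,0.05,0,11.8,0.3],[0,0,0,0.05,0,11.8,0.3],[0,0,0,0.05,0,11.8,0.3]]}}

```text
time: 8.65
ee_pos: [0.3996, 0.3032, 0.004]
eef_rot: [0.001, 0.155, 0.988, 0.001]
ft_force: [-0.5, -0.9, 5.8]
grip_width: 0.49
gripper_force: 60.7
```

Request:
{"name": "step_arm", "arguments": {"targets": [[0,0,0,0,0,-1,0.3],[0,0,0,0,0,-3,0.3],[0,0,0,0,0,-6,0.3],[0,0,0,0,0,-10,0.3],[0,0,0,0,0,-14,0.3],[0,0,-0.05,-2,-3,-15,0.3],[0,0,-0.1,-4,-6.5,-15,0.3],[0,0,-0.15,-6,-10,-15,0.3],[0,0,-0.2,-8,-13,-15,0.3],[0,0,-0.25,-10,-16.5,-15,0.3],[0,0,-0.3,-12,-20,-15,0.3],[0,0,-0.313,-14,-23,-15,0.3],[0,0,-0.313,-16,-26.3,-15,0.3],[0,0,-0.313,-20,-26.5,-15,0.3],[0,0,-0.313,-24,-26.7,-15,0.3],[0,0,-0.313,-27,-26.8,-15,0.3],[0,0,-0.313,-29,-26.9,-15,0.3],[0,0,-0.313,-29.6,-26.9,-15,0.3],[0,0,-0.313,-29.6,-26.9,-15,0.3],[0,0,-0.313,-29.6,-26.9,-15,0.3]]}}

```text
time: 10.65
ee_pos: [0.5969, -0.0441, 0.1526]
eef_rot: [-0.0, -0.0, 1.0, 0.0]
ft_force: [0.3, -0.1, 0.3]
grip_width: 0.489
gripper_force: 64.1
```

Run:
```python
from h import *
c=cap("top");s=cap("side")
np.set_printoptions(precision=4,suppress=True)
cv2.imwrite("pics/t4.png",np.hstack([cv2.resize(c["frame"][110:250,200:340],(400,400)),cv2.resize(s["frame"][130:270,180:320],(400,400))]))
print(env.read_state()["ee_pos"],env.read_state()["grip_width"])
```

```text
[ 0.597  -0.0439  0.1528] 0.48616021147132554
```

View pics/t4.png

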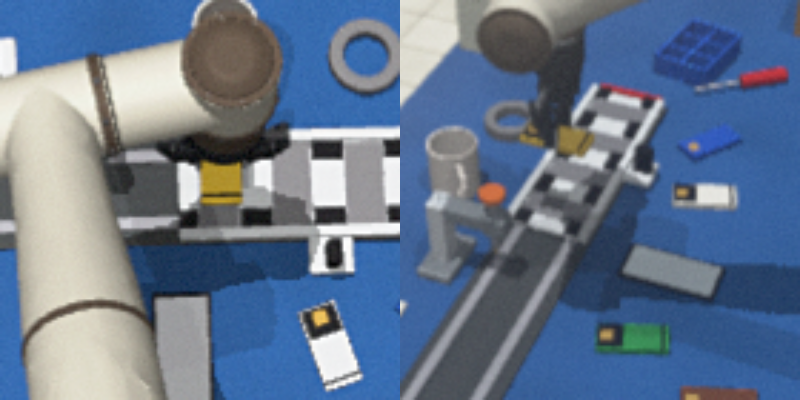

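Request:
{"name": "step_arm", "arguments": {"targets": [[0,0,0,-0.05,-0.15,3,0.3],[0,0,0,-0.05,-0.15,6,0.3],[0,0,0,-0.05,-0.15,8.5,0.3],[0,0,0,-0.05,-0.15,10.5,0.3],[0,0,0,-0.05,-0.15,11.3,0.3],[0,0,0,-0.05,-0.15,11.8,0.3],[0,0,0,-0.05,-0.15,12.2,0.3],[0,0,0,-0.05,-0.15,12.5,0.3],[0,0,0,-0.05,-0.15,12.6,0.3],[0,0,0,-0.05,-0.15,12.6,0.3]]}}

```text
time: 11.75
ee_pos: [0.5987, -0.0459, 0.0267]
eef_rot: [0.0, -0.0, 1.0, 0.0]
ft_force: [0.3, -0.3, -1.6]
grip_width: 0.49
gripper_force: 64.1
```

Request:
{"name": "step_arm", "arguments": {"targets": [[0,0,0,0,0,0,0.7],[0,0,0,0,0,0,0.7],[0,0,0,0,0,0,0.7],[0,0,0,0,0,-2,0.7],[0,0,0,0,0,-6,0.75],[0,0,0,0,0,-10,0.75],[0,0,0,0,0,-12.6,0.75],[0,0,0,5,1,-12.6,0.75],[0,0,-0.1,10,1,-12.6,0.75],[0,0,-0.2,14,4,-12.6,0.75],[0,0,-0.32,18.2,9,-12.6,0.75],[0,0,-0.32,18.2,14,-11,0.75],[0,0,-0.32,18.2,18.8,-9.3,0.75],[0,0,-0.32,18.2,18.8,-9.3,0.75],[0,0,-0.32,18.2,18.8,-9.3,0.75],[0,0,-0.32,18.2,18.8,-9.3,0.75]]}}

```text
time: 13.35
ee_pos: [0.4163, 0.1418, 0.1193]
eef_rot: [-0.0, -0.16, 0.987, -0.0]
ft_force: [0.3, 0.7, 0.4]
grip_width: 0.749
gripper_force: 0.0
```

```bash
cat >> h.py <<'E'
def proj(c,p):
    K=np.array([[c["fx"],0,c["cx"]],[0,c["fy"],c["cy"]],[0,0,1.]]);r,_=cv2.Rodrigues(c["view"][:3,:3]);return cv2.projectPoints(np.array([p],float),r,c["view"][:3,3],K,np.array(c["D"]))[0].ravel()
def pads(c,pts,z=.034,w=8,G=gold):
    for p in pts:
        b=blob(c["frame"],proj(c,[*p,z])+.5,w,G);print(p,b and (plane(c,[b[0]],z)[0],b[1]))
def view2(c,s,name,pt,w=45):
    a=[];
    for q in(c,s):
        u,v=proj(q,pt).astype(int);u=max(u,w);v=max(v,w);a.append(cv2.resize(q["frame"][v-w:v+w,u-w:u+w],(400,400),interpolation=cv2.INTER_CUBIC))
    cv2.imwrite(f"pics/{name}.png",np.hstack(a))
E
python3 - <<'E'
from h import *
np.set_printoptions(precision=4,suppress=True)
c=cap("top");s=cap("side");pads(c,[(.632,-.045)]);pads(c,[(.4427,-.157)],.012);pads(s,[(.632,-.045)])
view2(c,s,"t5",[.55,.03,.03],60)
E
```

```text
(0.632, -0.045) (array([ 0.6328, -0.0446,  0.034 ]), np.float64(20.9375))
(0.4427, -0.157) (array([ 0.4427, -0.157 ,  0.012 ]), np.float64(23.625))
(0.632, -0.045) (array([ 0.6068, -0.0404,  0.034 ]), np.float64(16.75))
```

View pics/t5.png

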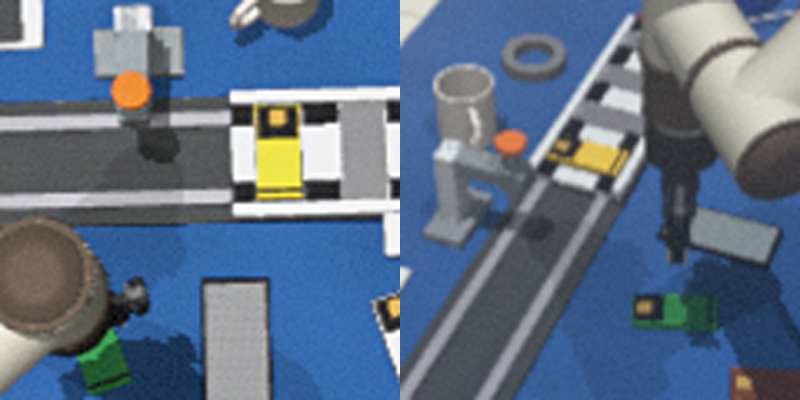

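Request:
{"name": "step_arm", "arguments": {"targets": [[0,0,0,0.05,-0.05,4,0.75],[0,0,0,0.05,-0.05,8,0.75],[0,0,0,0.05,-0.05,10,0.75],[0,0,0,0.05,-0.05,11.2,0.75],[0,0,0,0.05,-0.05,11.7,0.75],[0,0,0,0.05,-0.05,11.7,0.75],[0,0,0,0.05,-0.05,11.7,0.3],[0,0,0,0.05,-0.05,11.7,0.3],[0,0,0,0.05,-0.05,11.7,0.3],[0,0,0,0.05,-0.05,11.7,0.3],[0,0,0,0.05,-0.05,11.7,0.3]]}}

```text
time: 14.55
ee_pos: [0.4167, 0.1416, 0.0036]
eef_rot: [0.001, -0.16, 0.987, 0.0]
ft_force: [-0.1, -1.5, 5.6]
grip_width: 0.495
gripper_force: 61.0
```

Request:
{"name": "step_arm", "arguments": {"targets": [[0,0,0,0,0,-1,0.3],[0,0,0,0,0,-3,0.3],[0,0,0,0,0,-6,0.3],[0,0,0,0,0,-10,0.3],[0,0,0,0,0,-14,0.3],[0,0,0.05,0,-3,-15,0.3],[0,0,0.1,-0.3,-7,-15,0.3],[0,0,0.15,-0.5,-11,-15,0.3],[0,0,0.2,-0.7,-15,-15,0.3],[0,0,0.25,0,-19,-15,0.3],[0,0,0.32,0,-23,-15,0.3],[0,0,0.32,0,-26,-15,0.3],[0,0,0.32,-1,-29,-15,0.3],[0,0,0.32,-4,-30,-15,0.3],[0,0,0.32,-7,-31,-15,0.3],[0,0,0.32,-8.4,-31.5,-15,0.3],[0,0,0.32,-8.7,-31.6,-15,0.3],[0,0,0.32,-8.7,-31.6,-15,0.3],[0,0,0.32,-8.7,-31.6,-15,0.3]]}}

```text
time: 16.45
ee_pos: [0.597, -0.131, 0.1526]
eef_rot: [-0.0, -0.0, 1.0, 0.0]
ft_force: [0.3, -0.2, -1.3]
grip_width: 0.491
gripper_force: 61.0
```

Run:
```python
from h import *
np.set_printoptions(precision=4,suppress=True)
c=cap("top");s=cap("side");pads(c,[(.632,-.045)]);pads(c,[(.4427,-.157)],.012)
view2(c,s,"t6",[.58,-.12,.08],60)
```

```text
(0.632, -0.045) (array([ 0.6329, -0.0445,  0.034 ]), np.float64(18.875))
(0.4427, -0.157) (array([ 0.4426, -0.157 ,  0.012 ]), np.float64(23.625))
```

View pics/t6.png

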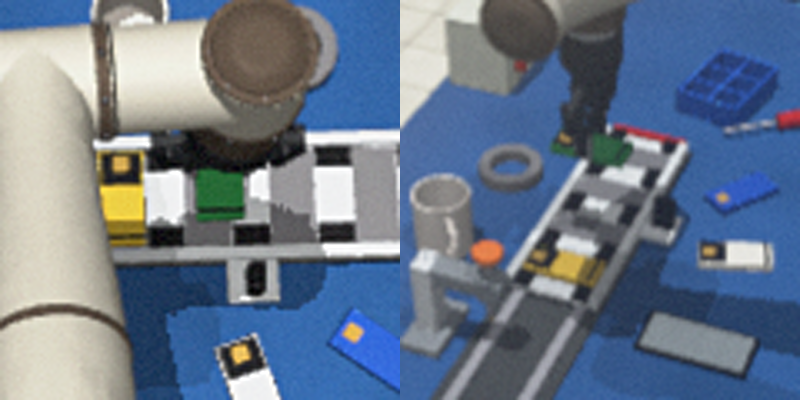

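Green is held square and level (about 210,195 in the left half); lowering into pocket 2.

Request:
{"name": "step_arm", "arguments": {"targets": [[0,0,0,0,0.05,3,0.3],[0,0,0,0,0.05,6,0.3],[0,0,0,0,0.05,8.5,0.3],[0,0,0,0,0.05,10.5,0.3],[0,0,0,0,0.05,11.3,0.3],[0,0,0,0,0.05,11.8,0.3],[0,0,0,0,0.05,12.2,0.3],[0,0,0,0,0.05,12.5,0.3],[0,0,0,0,0.05,12.6,0.3],[0,0,0,0,0.05,12.6,0.3]]}}

```text
time: 17.55
ee_pos: [0.5983, -0.1306, 0.0268]
eef_rot: [0.0, -0.0, 1.0, -0.0]
ft_force: [0.0, 0.3, -0.0]
grip_width: 0.49
gripper_force: 61.0
```

Request:
{"name": "step_arm", "arguments": {"targets": [[0,0,0,0,0,0,0.7],[0,0,0,0,0,0,0.7],[0,0,0,0,0,0,0.7],[0,0,0,0,0,-2,0.7],[0,0,0,0,0,-6,0.75],[0,0,0,0,0,-10,0.75],[0,0,0,0,0,-12.6,0.75],[0,0,0,5,-1,-12.6,0.75],[0,0,-0.1,10,-2,-12.6,0.75],[0,0,-0.2,14,-3,-12.6,0.75],[0,0,-0.314,18.7,-3.7,-11,0.75],[0,0,-0.314,18.7,-3.7,-9.3,0.75],[0,0,-0.314,18.7,-3.7,-9.3,0.75],[0,0,-0.314,18.7,-3.7,-9.3,0.75],[0,0,-0.314,18.7,-3.7,-9.3,0.75]]}}

```text
time: 19.05
ee_pos: [0.4129, -0.1676, 0.1202]
eef_rot: [0.001, -0.157, 0.988, -0.0]
ft_force: [0.4, 0.4, 0.4]
grip_width: 0.752
gripper_force: 0.0
```

Run:
```python
from h import *
np.set_printoptions(precision=4,suppress=True)
c=cap("top");s=cap("side");pads(c,[(.632,-.045),(.632,-.13)]);pads(s,[(.4427,-.157)],.012)
view2(c,s,"t7",[.50,-.12,.03],60)
```

```text
(0.632, -0.045) (array([ 0.6329, -0.0446,  0.034 ]), np.float64(20.9375))
(0.632, -0.13) (array([ 0.6312, -0.1294,  0.034 ]), np.float64(22.3125))
(0.4427, -0.157) (array([ 0.4449, -0.1581,  0.012 ]), np.float64(4.125))
```

View pics/t7.png

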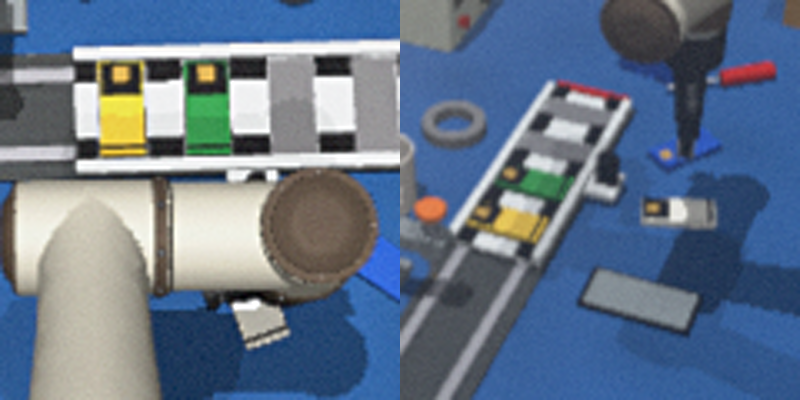

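Request:
{"name": "step_arm", "arguments": {"targets": [[0,0,0,0.2,0.1,4,0.75],[0,0,0,0.2,0.1,8,0.75],[0,0,0,0.2,0.1,10,0.75],[0,0,0,0.2,0.1,11.2,0.75],[0,0,0,0.2,0.1,11.7,0.75],[0,0,0,0.2,0.1,11.7,0.75],[0,0,0,0.2,0.1,11.7,0.3],[0,0,0,0.2,0.1,11.7,0.3],[0,0,0,0.2,0.1,11.7,0.3],[0,0,0,0.2,0.1,11.7,0.3],[0,0,0,0.2,0.1,11.7,0.3]]}}

```text
time: 20.25
ee_pos: [0.41, -0.1674, 0.0036]
eef_rot: [0.001, -0.157, 0.988, -0.0]
ft_force: [-0.8, 1.7, 5.1]
grip_width: 0.491
gripper_force: 61.3
```

Request:
{"name": "step_arm", "arguments": {"targets": [[0,0,0,0,0,-1,0.3],[0,0,0,0,0,-3,0.3],[0,0,0,0,0,-6,0.3],[0,0,0,0,0,-10,0.3],[0,0,0,0,0,-14,0.3],[0,0,0.05,-2,-1,-15,0.3],[0,0,0.1,-5,-3,-15,0.3],[0,0,0.18,-8,-5,-15,0.3],[0,0,0.26,-11,-7,-15,0.3],[0,0,0.314,-14,-9,-15,0.3],[0,0,0.314,-16,-10,-15,0.3],[0,0,0.314,-16.35,-10.35,-15,0.3],[0,0,0.314,-16.35,-10.35,-15,0.3],[0,0,0.314,-16.35,-10.35,-15,0.3]]}}

```text
time: 21.65
ee_pos: [0.5951, -0.215, 0.1524]
eef_rot: [-0.001, 0.0, 1.0, 0.0]
ft_force: [-0.7, 0.6, 0.2]
grip_width: 0.49
gripper_force: 60.9
```

Run:
```python
from h import *
np.set_printoptions(precision=4,suppress=True)
c=cap("top");s=cap("side");pads(c,[(.632,-.045),(.632,-.13)])
view2(c,s,"t8",[.58,-.2,.08],60)
```

```text
(0.632, -0.045) None
(0.632, -0.13) (array([ 0.6312, -0.1319,  0.034 ]), np.float64(13.875))
```

View pics/t8.png

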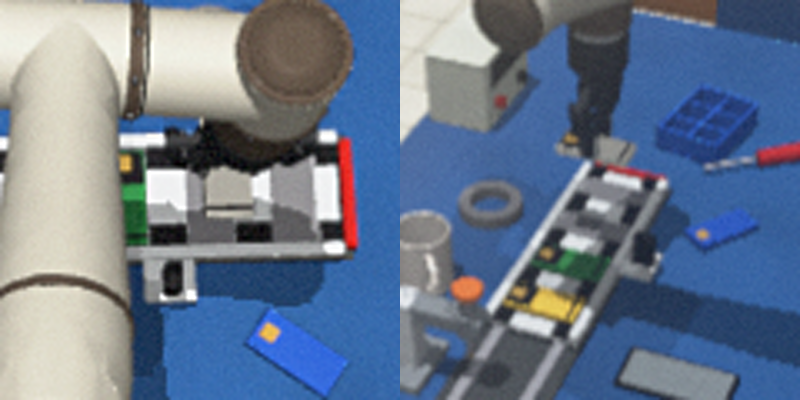

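Request:
{"name": "step_arm", "arguments": {"targets": [[0,0,0,-0.1,0,3,0.3],[0,0,0,-0.1,0,6,0.3],[0,0,0,-0.1,0,8.5,0.3],[0,0,0,-0.1,0,9,0.3],[0,0,0,-0.1,0,9,0.3]]}}

```text
time: 22.25
ee_pos: [0.5967, -0.2152, 0.0622]
eef_rot: [-0.001, -0.0, 1.0, -0.0]
ft_force: [0.7, 0.1, -0.2]
grip_width: 0.492
gripper_force: 60.9
```

Request:
{"name": "step_arm", "arguments": {"targets": [[0,0,0,-0.05,0,1.5,0.3],[0,0,0,-0.05,0,2.3,0.3],[0,0,0,-0.05,0,2.8,0.3],[0,0,0,-0.05,0,3.2,0.3],[0,0,0,-0.05,0,3.5,0.3],[0,0,0,-0.05,0,3.6,0.3],[0,0,0,-0.05,0,3.6,0.3]]}}

```text
time: 22.95
ee_pos: [0.5979, -0.2152, 0.0263]
eef_rot: [0.0, -0.0, 1.0, -0.0]
ft_force: [-0.2, -0.6, -0.0]
grip_width: 0.489
gripper_force: 60.9
```

Request:
{"name": "step_arm", "arguments": {"targets": [[0,0,0,0,0,0,0.7],[0,0,0,0,0,0,0.7],[0,0,0,0,0,0,0.7],[0,0,0,0,0,-2,0.7],[0,0,0,0,0,-6,0.7],[0,0,0,0,0,-10,0.6],[0,0,0,0,0,-12,0.5],[0,0,0,5,2,-12,0.5],[0,0,0,10,4,-12,0.5],[0,0,0,15,4,-12,0.5],[0,0,0,17,4,-12,0.5],[0,0,0,17,4,-12,0.5],[0,0,0,17,4,-12,0.5]]}}

```text
time: 24.25
ee_pos: [0.4283, -0.1754, 0.1472]
eef_rot: [0.001, -0.0, 1.0, -0.0]
ft_force: [0.2, -0.7, -0.5]
grip_width: 0.503
gripper_force: 0.0
```

Run:
```python
from h import *
np.set_printoptions(precision=4,suppress=True)
c=cap("top");s=cap("side");pads(c,[(.632,-.045),(.632,-.13),(.632,-.215)]);view2(c,s,"t9",[.58,-.15,.03],60)
```

```text
(0.632, -0.045) (array([ 0.6327, -0.0445,  0.034 ]), np.float64(21.125))
(0.632, -0.13) (array([ 0.6312, -0.1295,  0.034 ]), np.float64(22.4375))
(0.632, -0.215) (array([ 0.6321, -0.2141,  0.034 ]), np.float64(22.25))
```

View pics/t9.png

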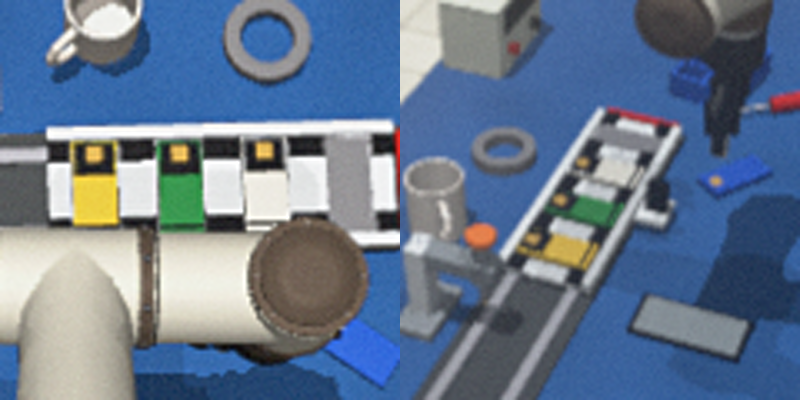

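Request:
{"name": "step_arm", "arguments": {"targets": [[0,0,0,-4,0.1,0,0.5],[0,0,0,-7,0.1,0,0.5],[0,0,0,-8.1,0.1,2,0.5],[0,0,0,-8.1,0.1,5,0.5],[0,0,0,-8.1,0.1,8,0.5],[0,0,0,-8.1,0.1,10,0.5],[0,0,0,-8.1,0.1,11,0.5],[0,0,0,-8.1,0.1,11,0.5],[0,0,0,-8.1,0.1,11,0],[0,0,0,-8.1,0.1,11,0],[0,0,0,-8.1,0.1,11,0],[0,0,0,-8.1,0.1,11,0],[0,0,0,-8.1,0.1,11,0],[0,0,0,-8.1,0.1,11,0]]}}

```text
time: 25.75
ee_pos: [0.5101, -0.1735, 0.0376]
eef_rot: [0.002, -0.0, 1.0, 0.0]
ft_force: [0.1, 6.2, 0.4]
grip_width: 0.178
gripper_force: 60.0
```

Request:
{"name": "step_arm", "arguments": {"targets": [[0,0,0,0,0.4,0,0],[0,0,0,0,1.2,0,0],[0,0,0,0,2.4,0,0],[0,0,0,0,3.8,0,0],[0,0,0,0,5.2,0,0],[0,0,0,0,6.6,0,0],[0,0,0,0,8,0,0],[0,0,0,0,9.4,0,0],[0,0,0,0,10.8,0,0],[0,0,0,0,12,0,0],[0,0,0,0,12.9,0,0],[0,0,0,0,13.5,0,0],[0,0,0,0,13.8,0,0],[0,0,0,0,13.8,0,0],[0,0,0,0,13.8,0,0]]}}

```text
time: 27.25
ee_pos: [0.5104, -0.0346, 0.0376]
eef_rot: [0.002, -0.001, 1.0, 0.001]
ft_force: [1.7, 1.8, 5.4]
grip_width: 0.175
gripper_force: 60.8
```

Request:
{"name": "step_arm", "arguments": {"targets": [[0,0,0,0,-0.1,0,0],[0,0,0,0,-0.15,0,0],[0,0,0,0,-0.15,0,0],[0,0,0,0,-0.15,0,0.4],[0,0,0,0,-0.15,0,0.4],[0,0,0,0,-0.15,0,0.4],[0,0,0,0,-0.15,-3,0.4],[0,0,0,0,-0.15,-7,0.2],[0,0,0,0,-0.15,-11,0],[0,0,0,0,0,-15,0],[0,0,0,-3,3,-16.5,0],[0,0,0,-6,6,-16.5,0],[0,0,0,-9,9,-16.5,0],[0,0,0,-12,12,-16.5,0],[0,0,0,-12.4,12.9,-15,0],[0,0,0,-12.4,12.9,-14,0],[0,0,0,-12.4,12.9,-13.5,0],[0,0,0,-12.4,12.9,-13.5,0]]}}

```text
time: 29.05
ee_pos: [0.6313, 0.0915, 0.1701]
eef_rot: [-0.002, 0.0, 1.0, -0.001]
ft_force: [0.1, -0.3, 0.3]
grip_width: -0.0
gripper_force: 0.0
```

Run:
```python
from h import *
np.set_printoptions(precision=4,suppress=True)
c=cap("top");s=cap("side");pads(c,[(.632,.0925),(.632,.0075),(.632,-.077)])
b=blob(s["frame"],proj(s,[.633,.0926,.154]),9,orange);print(b[0],b[1],proj(s,[.633,.0926,.154]))
for p in([.632,.0926,.046],[.632,.0926,.034]):print(proj(s,p))
cv2.imwrite("pics/t10.png",cv2.resize(s["frame"][165:245,180:260],(560,560),interpolation=cv2.INTER_CUBIC))
```

```text
(0.632, 0.0925) (array([0.607 , 0.0888, 0.034 ]), np.float64(4.5625))
(0.632, 0.0075) (array([0.6314, 0.0077, 0.034 ]), np.float64(23.25))
(0.632, -0.077) (array([ 0.6328, -0.0769,  0.034 ]), np.float64(22.3125))
[209.0246 197.3961] 8.875 [212.235 196.706]
[213.9074 217.6499]
[214.0593 219.8496]
```

View pics/t10.png

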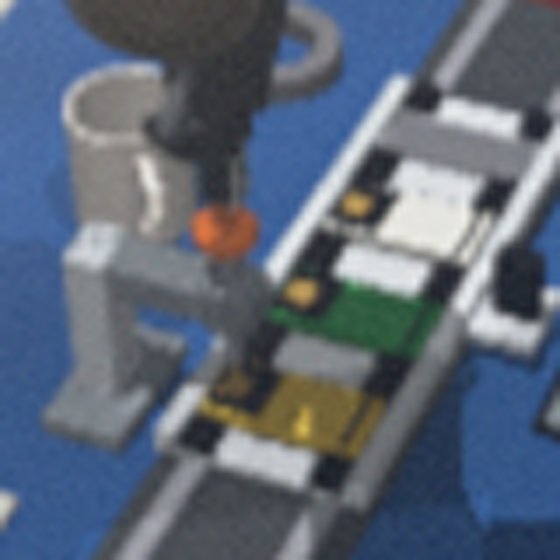

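Request:
{"name": "step_arm", "arguments": {"targets": [[0,0,0,-0.1,0.1,1,0],[0,0,0,-0.1,0.1,1.5,0],[0,0,0,-0.1,0.1,1.8,0],[0,0,0,-0.1,0.1,2.1,0],[0,0,0,-0.1,0.1,2.4,0],[0,0,0,-0.1,0.1,2.6,0],[0,0,0,-0.1,0.1,2.8,0],[0,0,0,-0.1,0.1,2.9,0],[0,0,0,-0.1,0.1,3.0,0],[0,0,0,-0.1,0.1,3.0,0]]}}

```text
time: 30.15
ee_pos: [0.6335, 0.0935, 0.1421]
eef_rot: [-0.0, -0.0, 1.0, -0.0]
ft_force: [-4.4, -1.6, 6.3]
grip_width: 0.001
gripper_force: 3.2
```

Request:
{"name": "step_arm", "arguments": {"targets": [[0,0,0,0,0,0.1,0],[0,0,0,0,0,0.2,0],[0,0,0,0,0,0.3,0],[0,0,0,0,0,0.3,0],[0,0,0,0,0,0.3,0],[0,0,0,0,0,0.3,0],[0,0,0,0,0,0.3,0]]}}

```text
time: 30.85
ee_pos: [0.6336, 0.0936, 0.1415]
eef_rot: [0.0, -0.001, 1.0, -0.0]
ft_force: [-8.8, -1.4, 14.9]
grip_width: 0.003
gripper_force: 7.6
```

Request:
{"name": "step_arm", "arguments": {"targets": [[0,0,0,0,0,-1,0],[0,0,0,0,0,-2.5,0],[0,0,0,0,0,-5.5,0],[0,0,0,3,-3,-6,0.1],[0,0,0,6,-6,-6,0.5],[0,0,0,9,-9,-6,0.5],[0,0,0,12,-12,-4,0.5],[0,0,0,12.5,-13,0,0.5],[0,0,0,12.5,-13,3,0.5],[0,0,0,12.5,-13,6,0.5],[0,0,0,12.5,-13,8,0.5],[0,0,0,12.5,-13,9.3,0.5],[0,0,0,12.5,-13,10,0.5],[0,0,0,12.5,-13,10,0.5],[0,0,0,12.5,-13,10,0],[0,0,0,12.5,-13,10,0],[0,0,0,12.5,-13,10,0],[0,0,0,12.5,-13,10,0],[0,0,0,12.5,-13,10,0],[0,0,0,12.5,-13,10,0]]}}

```text
time: 32.85
ee_pos: [0.5097, -0.0361, 0.0393]
eef_rot: [0.001, -0.0, 1.0, 0.0]
ft_force: [-0.0, -0.1, 6.5]
grip_width: 0.175
gripper_force: 60.3
```

Request:
{"name": "step_arm", "arguments": {"targets": [[0,0,0,0,0.4,0,0],[0,0,0,0,1.3,0,0],[0,0,0,0,2.6,0,0],[0,0,0,0,4,0,0],[0,0,0,0,5.4,0,0],[0,0,0,0,6.7,0,0],[0,0,0,0,7.7,0,0],[0,0,0,0,8.3,0,0],[0,0,0,0,8.5,0,0],[0,0,0,0,8.5,0,0],[0,0,0,0,8.5,0,0]]}}

```text
time: 33.95
ee_pos: [0.5099, 0.0495, 0.0393]
eef_rot: [0.001, -0.0, 1.0, 0.001]
ft_force: [-0.8, 1.7, 5.2]
grip_width: 0.179
gripper_force: 60.2
```

Request:
{"name": "step_arm", "arguments": {"targets": [[0,0,0,0,0,0,0.4],[0,0,0,0,0,0,0.4],[0,0,0,0,0,0,0.4],[0,0,0,0,0,-3,0.4],[0,0,0,0,0,-7,0.2],[0,0,0,0,0,-11,0],[0,0,0,0,0,-15,0],[0,0,0,-3,1,-16.5,0],[0,0,0,-6,2,-16.5,0],[0,0,0,-9,3,-16.5,0],[0,0,0,-12,4.5,-16.5,0],[0,0,0,-12.5,4.5,-15,0],[0,0,0,-12.5,4.5,-14,0],[0,0,0,-12.5,4.5,-13.3,0],[0,0,0,-12.5,4.5,-13.3,0]]}}

```text
time: 35.45
ee_pos: [0.632, 0.0931, 0.1697]
eef_rot: [-0.002, 0.0, 1.0, -0.001]
ft_force: [-0.4, -0.5, 0.4]
grip_width: -0.003
gripper_force: 0.0
```

Run:
```python
from h import *
np.set_printoptions(precision=4,suppress=True)
c=cap("top");pads(c,[(.632,.0075),(.632,.1775)])
```

```text
(0.632, 0.0075) (array([0.6324, 0.009 , 0.034 ]), np.float64(23.25))
(0.632, 0.1775) (array([0.6331, 0.1783, 0.034 ]), np.float64(21.25))
```

Request:
{"name": "step_arm", "arguments": {"targets": [[0,0,0,0,0,1,0],[0,0,0,0,0,1.5,0],[0,0,0,0,0,1.8,0],[0,0,0,0,0,2.1,0],[0,0,0,0,0,2.4,0],[0,0,0,0,0,2.6,0],[0,0,0,0,0,2.8,0],[0,0,0,0,0,3.0,0],[0,0,0,0,0,3.2,0],[0,0,0,0,0,3.3,0],[0,0,0,0,0,3.3,0],[0,0,0,0,0,3.3,0],[0,0,0,0,0,3.3,0],[0,0,0,0,0,3.3,0]]}}

```text
time: 36.9
ee_pos: [0.6336, 0.0936, 0.1415]
eef_rot: [0.001, -0.001, 1.0, -0.0]
ft_force: [-8.3, -0.1, 14.7]
grip_width: -0.003
gripper_force: 7.6
```

Request:
{"name": "step_arm", "arguments": {"targets": [[0,0,0,0,0,-1,0],[0,0,0,0,0,-2.5,0],[0,0,0,0,0,-5.5,0],[0,0,0,3,-1,-6,0.1],[0,0,0,6,-2,-6,0.5],[0,0,0,9,-3,-6,0.5],[0,0,0,12,-4.4,-4,0.5],[0,0,0,12.5,-4.4,0,0.5],[0,0,0,12.5,-4.4,3,0.5],[0,0,0,12.5,-4.4,6,0.5],[0,0,0,12.5,-4.4,8,0.5],[0,0,0,12.5,-4.4,9.3,0.5],[0,0,0,12.5,-4.4,10,0.5],[0,0,0,12.5,-4.4,10,0.5],[0,0,0,12.5,-4.4,10,0],[0,0,0,12.5,-4.4,10,0],[0,0,0,12.5,-4.4,10,0],[0,0,0,12.5,-4.4,10,0],[0,0,0,12.5,-4.4,10,0],[0,0,0,12.5,-4.4,10,0]]}}

```text
time: 38.9
ee_pos: [0.5096, 0.05, 0.0393]
eef_rot: [0.001, -0.0, 1.0, 0.0]
ft_force: [-0.6, -0.8, 5.3]
grip_width: 0.174
gripper_force: 60.6
```

Request:
{"name": "step_arm", "arguments": {"targets": [[0,0,0,0,0.4,0,0],[0,0,0,0,1.3,0,0],[0,0,0,0,2.6,0,0],[0,0,0,0,4,0,0],[0,0,0,0,5.4,0,0],[0,0,0,0,6.7,0,0],[0,0,0,0,7.7,0,0],[0,0,0,0,8.2,0,0],[0,0,0,0,8.35,0,0],[0,0,0,0,8.35,0,0],[0,0,0,0,8.35,0,0]]}}

```text
time: 40.0
ee_pos: [0.5098, 0.134, 0.0393]
eef_rot: [0.001, -0.0, 1.0, 0.001]
ft_force: [0.2, 0.3, 5.6]
grip_width: 0.176
gripper_force: 60.5
```

Request:
{"name": "step_arm", "arguments": {"targets": [[0,0,0,0,0,0,0.4],[0,0,0,0,0,0,0.4],[0,0,0,0,0,0,0.4],[0,0,0,0,0,-3,0.4],[0,0,0,0,0,-7,0.2],[0,0,0,0,0,-11,0],[0,0,0,0,0,-15,0],[0,0,0,-3,-1,-16.5,0],[0,0,0,-6,-2,-16.5,0],[0,0,0,-9,-3,-16.5,0],[0,0,0,-12,-3.9,-16.5,0],[0,0,0,-12.5,-3.9,-15,0],[0,0,0,-12.5,-3.9,-14,0],[0,0,0,-12.5,-3.9,-13.3,0],[0,0,0,-12.5,-3.9,-13.3,0]]}}

```text
time: 41.5
ee_pos: [0.632, 0.0943, 0.1697]
eef_rot: [-0.002, -0.0, 1.0, -0.001]
ft_force: [-0.8, 0.4, 0.5]
grip_width: -0.002
gripper_force: 0.0
```

Run:
```python
from h import *
np.set_printoptions(precision=4,suppress=True)
c=cap("top");pads(c,[(.632,.1775),(.632,.2625)]);cv2.imwrite("pics/t11.png",c["frame"])
```

```text
(0.632, 0.1775) (array([0.633 , 0.1802, 0.034 ]), np.float64(19.8125))
(0.632, 0.2625) (array([0.6099, 0.2414, 0.034 ]), np.float64(0.875))
```

View pics/t11.png

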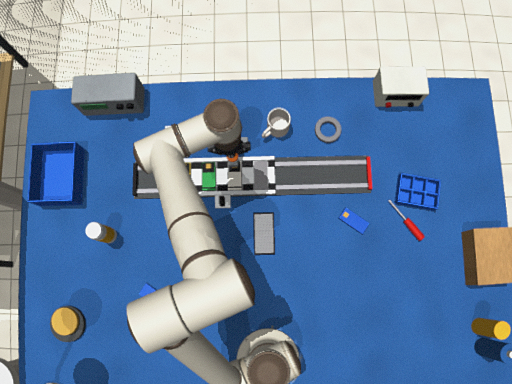

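Request:
{"name": "step_arm", "arguments": {"targets": [[0,0,0,0,-0.1,1,0],[0,0,0,0,-0.1,1.5,0],[0,0,0,0,-0.1,1.8,0],[0,0,0,0,-0.1,2.1,0],[0,0,0,0,-0.1,2.4,0],[0,0,0,0,-0.1,2.6,0],[0,0,0,0,-0.1,2.8,0],[0,0,0,0,-0.1,3.0,0],[0,0,0,0,-0.1,3.2,0],[0,0,0,0,-0.1,3.3,0],[0,0,0,0,-0.1,3.3,0],[0,0,0,0,-0.1,3.3,0],[0,0,0,0,-0.1,3.3,0],[0,0,0,0,-0.1,3.3,0]]}}

```text
time: 42.95
ee_pos: [0.6337, 0.0933, 0.1415]
eef_rot: [0.001, -0.001, 1.0, -0.0]
ft_force: [-7.7, 0.2, 14.8]
grip_width: 0.001
gripper_force: 7.6
```

Request:
{"name": "step_arm", "arguments": {"targets": [[0,0,0,0,0,-1,0],[0,0,0,0,0,-2.5,0],[0,0,0,0,0,-5.5,0],[0,0,0,3,1,-6,0.1],[0,0,0,6,2,-6,0.5],[0,0,0,9,3,-6,0.5],[0,0,0,12,4,-4,0.5],[0,0,0,12.5,4,0,0.5],[0,0,0,12.5,4,3,0.5],[0,0,0,12.5,4,6,0.5],[0,0,0,12.5,4,8,0.5],[0,0,0,12.5,4,9.3,0.5],[0,0,0,12.5,4,10,0.5],[0,0,0,12.5,4,10,0.5],[0,0,0,12.5,4,10,0],[0,0,0,12.5,4,10,0],[0,0,0,12.5,4,10,0],[0,0,0,12.5,4,10,0],[0,0,0,12.5,4,10,0],[0,0,0,12.5,4,10,0]]}}

```text
time: 44.95
ee_pos: [0.5096, 0.1337, 0.0393]
eef_rot: [0.001, -0.0, 1.0, 0.0]
ft_force: [-0.1, 0.3, 5.0]
grip_width: 0.177
gripper_force: 59.9
```

Run:
```python
from h import *
np.set_printoptions(precision=4,suppress=True)
c=cap("top");pads(c,[(.632,.093),(.632,.178),(.632,.263)])
```

```text
(0.632, 0.093) (array([0.6556, 0.1   , 0.034 ]), np.float64(35.375))
(0.632, 0.178) (array([0.6392, 0.1835, 0.034 ]), np.float64(1.125))
(0.632, 0.263) (array([0.6338, 0.2625, 0.034 ]), np.float64(23.3125))
```

Request:
{"name": "step_arm", "arguments": {"targets": [[0,0,0,0,-0.5,0,0],[0,0,0,0,-1.5,0,0],[0,0,0,0,-3,0,0],[0,0,0,0,-4.5,0,0],[0,0,0,0,-6,0,0],[0,0,0,0,-7.5,0,0],[0,0,0,0,-9,0,0],[0,0,0,0,-10.5,0,0],[0,0,0,0,-12,0,0],[0,0,0,0,-13.5,0,0],[0,0,0,0,-15,0,0],[0,0,0,0,-16.5,0,0],[0,0,0,0,-18,0,0],[0,0,0,0,-19.5,0,0],[0,0,0,0,-21,0,0],[0,0,0,0,-22.5,0,0],[0,0,0,0,-23.5,0,0],[0,0,0,0,-24,0,0],[0,0,0,0,-24.2,0,0]]}}

```text
time: 46.9
ee_pos: [0.509, -0.1091, 0.0393]
eef_rot: [0.0, 0.0, 1.0, 0.0]
ft_force: [-2.2, 1.8, 8.3]
grip_width: 0.177
gripper_force: 60.1
```

Request:
{"name": "step_arm", "arguments": {"targets": [[0,0,0,0,-0.5,0,0],[0,0,0,0,-1.5,0,0],[0,0,0,0,-3,0,0],[0,0,0,0,-4.2,0,0],[0,0,0,0,-5.2,0,0],[0,0,0,0,-5.8,0,0],[0,0,0,0,-6.2,0,0],[0,0,0,0,-6.5,0,0],[0,0,0,0,-6.7,0,0],[0,0,0,0,-6.8,0,0],[0,0,0,0,-6.8,0,0]]}}

```text
time: 48.0
ee_pos: [0.5088, -0.1736, 0.0393]
eef_rot: [0.0, -0.0, 1.0, 0.002]
ft_force: [-3.6, 18.1, 11.4]
grip_width: 0.176
gripper_force: 60.8
```

At the stop. Relax, release and retreat.

Request:
{"name": "step_arm", "arguments": {"targets": [[0,0,0,0,0.3,0,0],[0,0,0,0,0.3,0,0.4],[0,0,0,0,0.3,0,0.5],[0,0,0,0,0.3,0,0.5],[0,0,0,0,0.3,-3,0.5],[0,0,0,0,0.3,-7,0.5],[0,0,0,0,0.3,-11,0.5],[0,0,0,4,0.3,-12,0.5],[0,0,0,8,0.3,-12,0.5],[0,0,0,9,0.3,-12,0.5],[0,0,0,9,0.3,-12,0.5],[0,0,0,9,0.3,-12,0.5],[0,0,0,9,0.3,-12,0.5]]}}

```text
time: 49.3
ee_pos: [0.4202, -0.1739, 0.1581]
eef_rot: [0.0, -0.0, 1.0, -0.0]
ft_force: [0.0, 0.2, -0.4]
grip_width: 0.5
gripper_force: 0.0
```

Run:
```python
from h import *
np.set_printoptions(precision=4,suppress=True)
c=cap("top");s=cap("side");pads(c,[(.632,-.045),(.632,-.13),(.632,-.215)]);view2(c,s,"t12",[.58,-.15,.03],60)
```

```text
(0.632, -0.045) (array([ 0.6328, -0.0441,  0.034 ]), np.float64(21.3125))
(0.632, -0.13) (array([ 0.633 , -0.1269,  0.034 ]), np.float64(22.9375))
(0.632, -0.215) (array([ 0.6321, -0.2135,  0.034 ]), np.float64(21.4375))
```

View pics/t12.png

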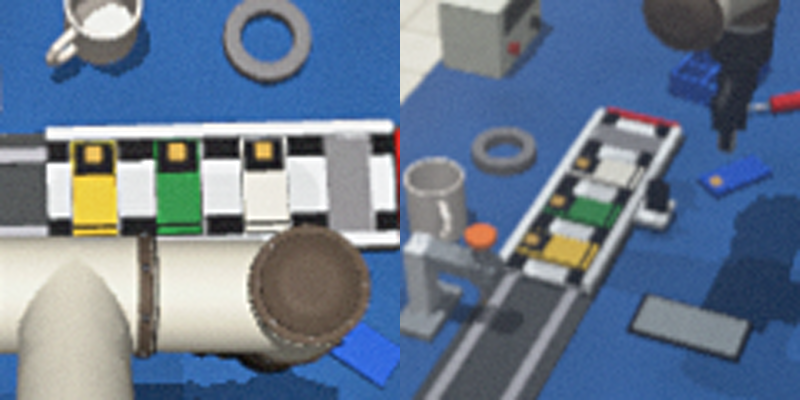

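```bash
python3 -c "
from workcell import env
print(env.job_done())"
```

```text
the job is handed in; nothing more can be done
None
```

I put the yellow, green and white packs in the carriage (no red pack was on the bench), probed them in that order, slid the carriage home against its stop and handed the job in; the hand-in returned no verdict.

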